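# Set the dowel in a cast bracket with the pin press

### The job

Slide the plaster bracket, tail first, into the nest of the bench pin press until it is fully home against the end stop, then push the press's knob down through its soft first stop to the firm second stop so that the dowel's head sits down on the plaster, pressing gently enough not to crack the casting. Let the plunger come all the way back up and leave the bracket in the nest; do not push the dowel with the fingers, and leave the jar, bowl and brush alone.

Things in the scene. Friction and masses are not known exactly. Their poses are not given: they have to be found in the camera images.
- bracket: Loose white plaster casting, 0.3 kg: a scroll (56 mm drum, axis level along y, 40 mm wide between flat sides; a good grip from above) and a flat tail 40 mm wide, 30 mm high, along +x, ending 112 mm from the scroll's axis. Origin: underside, straight below the scroll's axis. z up. Starts on the table, tail roughly away from the robot.
- pin_head: The steel dowel's round head, 10 mm diameter, 3 mm thick; origin at the centre of its underside.
- pin_top (a point): Top centre of the dowel's head. The dowel stands upright in the tail's flat top, on the bracket's x axis, 90 mm from the scroll's axis (22 mm before the tail's end). The head's underside is 6 to 9 mm above the plaster at the start and rests on it when the dowel is home.
- dowel (a joint): How far the dowel has been driven (m): 0 to 0.003 at the start, 0.009 fully home (head on the plaster). It moves stiffly, about 4 N, and stays where it is left.
- press: Fixed pin press. Origin: underside of its grey base plate, on the plunger's axis; z up, x from the nest's open mouth (-x side) to its end stop. Plate 12 mm thick, 120 mm wide, from x = -155 to +80 mm, on levelling feet, so its height differs each time. A round column (26 mm) stands on it at x = 55 mm, to z = 187 mm, and carries the head.
- nest (a point): Top face of the press's plate on the plunger's axis, axes as the press. The bracket slides in along +x, x axes alike, until its tail's end meets the end stop (face at x = 22 mm); the dowel is then above this point. Guide rails 10 mm high, 44 mm apart inside, from x = -16 to 24 mm; in front their mouths flare out to about 66 mm at x = -40 mm.
- knob: Black plunger knob, 46 mm wide, 14 mm thick, screwed on its stem at differing heights. Origin: centre of its flat top. Pushed down: first a soft spring (2 to 5 N) till the foot lands on the plaster (first stop, 16 to 46 mm down), then a stiffer one (7 to 10 N, 11 to 15 N with the dowel) till the dowel is home (firm second stop, some 10 mm on). Over 32 N cracks the plaster. Springs back.
- foot (a joint): Travel of the steel ring foot (29 mm diameter) that hangs on the plunger's axis under the press's head (m): 0 up at rest, grows downwards. The head is a grey block 46 mm wide, 38 mm high, over x = -20 to 74 mm of the press, its underside 99 to 129 mm above the press's origin; the foot at rest clears the raised dowel.
- driver (a joint): Travel of the inner driver relative to the foot (m): 0 at rest, about 0.0095 at the second stop with the dowel home.
- jar: Bystander: glass jar with metal lid, 64 mm diameter, 85 mm high; origin under its centre.
- bowl: Bystander: grey mixing bowl, 110 mm across, 50 mm high; origin under its centre.
- brush: Bystander: brush lying on the bench; origin under its middle.
Not all that is in view belongs to the job. There is more than one size of the bracket; the one meant has the size given above.

How it is judged:
By the outcome, as a careful person would: the job done as asked, in the order asked, and still so for the second after the job is handed in, with the robot touching nothing.
It also fails if it takes over 61 s, if anything falls off the work surface, if the arm or the gripper's body presses on something with over 40 N, if the wrist force passes 120 N, or if a joint passes its speed limit or range.

### The arm

A 6-joint arm with a two-finger parallel gripper is mounted at the origin on the work surface. World frame = base frame: x ahead of the robot, y to its left, z up, the work surface at z = 0. Lengths are in m, angles in rad, forces in N, time in s.
With the tool pointing down it reaches from about 0.225 to 0.875 m from the base axis. Payload 3.4 kg.
Tool frame: the origin (TCP) lies at the very end of the fingers, on their centre line; the grasp point (between the pads) lies 19 mm behind it; z points along the fingers, y is the line along which they close (so a half turn about z gives the same grasp; the last joint's range is limited). The gripper opens to 85 mm and grips with 20 to 120 N. Pads are 22 mm wide; open, the fingers measure 114 mm over their backs; the gripper's body (76 mm by 85 mm) begins 54 mm behind the grasp point. The pads swing forward as they close: fully open they stand 13 mm farther back than shut.
Start: joints at [-1.373, 0.276, 1.505, -0, 1.361, -0.121], TCP at [0.18, -0.546, 0.231] pointing down, gripper open.
Joint ranges: [-2.89, 2.89], [-0.75, 2.08], [0.22, 2.7], [-1.18, 4.32], [0.11, 2.71], [-2.7, 2.7]. Speed limits (rad/s): [2.57, 2.57, 3.14, 3.14, 3.14, 3.14].

### API

Orientations are given as a unit quaternion [w, x, y, z].
In Python, from rig import readout, vision, manip gives the robot as it stands.
- The arm moves only by the shell command python3 -m handwheel 'ROWS' [FORCE]. ROWS is JSON, a list of rows, each a list of 3 entries, a list of its own where there are three numbers: the shift along the tool's x, y, z in mm, then the turn, a rotation vector about the tool's x, y, z in units of 6 degrees (1.0 is 6 degrees), then the closure, from -1 (fully open) to 1 (shut), so that 0 is half open. A call has 1 to 20 rows; each row shifts and turns the commanded pose from where the row before left it, along the tool's axes as they then stand; what a row does not reach is not made up. A row lasts 1/8 s, in which the tool goes at most 62.5 mm and 10.7 degrees, less where a joint would pass 70% of its speed; a pose out of reach is approached as far as the arm can. A call is refused whole if a number of a shift passes 62.5 or a number of a turn 1, either way. A call with a gripper value outside its range is refused whole. The fingers move at their own pace and stop on an object; FORCE is the grip in N (left out, the last holds). Time passes only in rows, so rows that do not move let the fingers close. It gives the time, the measured TCP pose, the force, the opening and the grip force at its end, in the units of the state.
- readout.get_state(): the state, without advancing time (a new reading comes with each control period).
- vision.get_image(name): name is "scene" or "side" or "wrist"; returns the picture (480x640x3 uint8, blue, green, red); there is no depth.
- vision.camera_params(name): a dict with "intrinsics" (3x3 intrinsics, pixels), "rvec" (rotation vector, rad) and "tvec" (3), from world to camera coordinates, as OpenCV has them; the wrist camera has in their place "hand_eye" (4x4, takes a point from camera to tool coordinates, whose origin is the TCP and whose axes are the flange's). Camera axes: x right, y down, z forward; pixel columns grow to the right and rows downward; lengths in m; the calibration is good to about 2 mm. A picture is of the moment at which its call begins: read the wrist's pose just before it. camera_params takes no time and is no camera call.
- manip.sign_off(): hands the job in; it is judged then, once.
The state is a dict: "clock": time; "qpos": joint angles; "qd": joint speeds; "effort": joint torques, N m; "position": TCP position; "ee_rot": TCP orientation; "contact_force": force on the tool from outside, world axes, zero at the start; "moment": the same for the moment, N m; "width": finger opening in m; "gripper_force": force on a finger pad.
Only numpy, scipy, OpenCV 4.12 (cv2) and the standard library are available. Lean on these libraries where they do the work, as an engineer would, in place of code of your own. Each camera call takes 0.05 s, during which the arm holds its last target. There are 200 camera calls.

## Working session

There is one attempt and no reset: what is moved stays moved. The work goes in short steps, Python scripts to look and compute and a shell command to move; the robot and the scene stay as the last step left them, time stands still between calls to the robot, and variables do not carry over. Pictures are saved under pics/ and viewed, at most 13 in all, crops included, and the job is handed in when it is done.

```bash
ls; mkdir -p pics
python3 - <<'E'
from rig import readout, vision
import cv2
s=readout.get_state(); print({k:s[k] for k in('clock','position','ee_rot','width','contact_force')})
for n in("scene","side","wrist"):
    cv2.imwrite(f'pics/{n}0.png',vision.get_image(n)); print(n,vision.camera_params(n))
E
```

```text
pics
{'clock': 0.0, 'position': array([ 0.18011653, -0.54550634,  0.23043521]), 'ee_rot': array([-9.19895833e-04,  9.87326073e-01,  1.58702171e-01, -1.36103092e-05]), 'width': 0.0856113666114974, 'contact_force': array([-0.06399925,  0.07700439, -0.30608297])}
scene {'intrinsics': array([[614.46119311,   0.        , 329.53782384],
       [  0.        , 614.46119311, 227.43055704],
       [  0.        ,   0.        ,   1.        ]]), 'rvec': array([ 1.01510963,  2.21142553, -1.2243821 ]), 'tvec': array([ 0.32258395, -0.07630637,  1.86420014])}
side {'intrinsics': array([[615.90342232,   0.        , 307.11827965],
       [  0.        , 615.90342232, 247.87183943],
       [  0.        ,   0.        ,   1.        ]]), 'rvec': array([ 1.96675631, -0.80850249,  0.45567506]), 'tvec': array([-0.36132124,  0.3725666 ,  1.49858475])}
wrist {'intrinsics': array([[418.25293473,   0.        , 321.83741571],
       [  0.        , 418.25293473, 233.87454008],
       [  0.        ,   0.        ,   1.        ]]), 'hand_eye': array([[-3.96661971e-04, -9.55719167e-01, -2.94279996e-01,
         7.57108110e-02],
       [ 9.99999897e-01, -3.14156736e-04, -3.27634624e-04,
         1.18917082e-03],
       [ 2.20676647e-04, -2.94280095e-01,  9.55719193e-01,
        -1.43332849e-01],
       [ 0.00000000e+00,  0.00000000e+00,  0.00000000e+00,
         1.00000000e+00]])}
```

View pics/scene0.png

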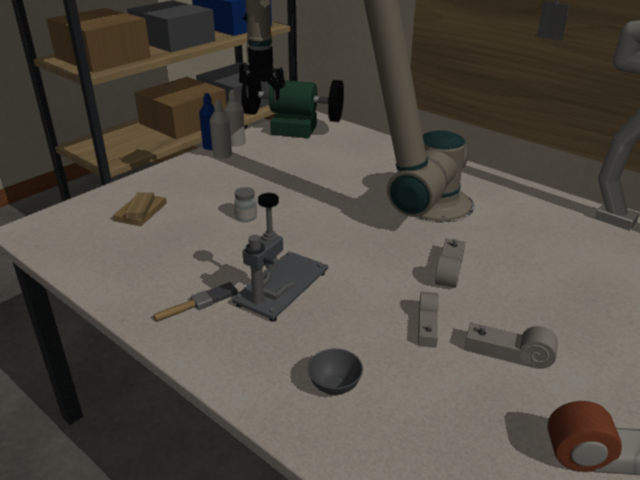

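View pics/side0.png

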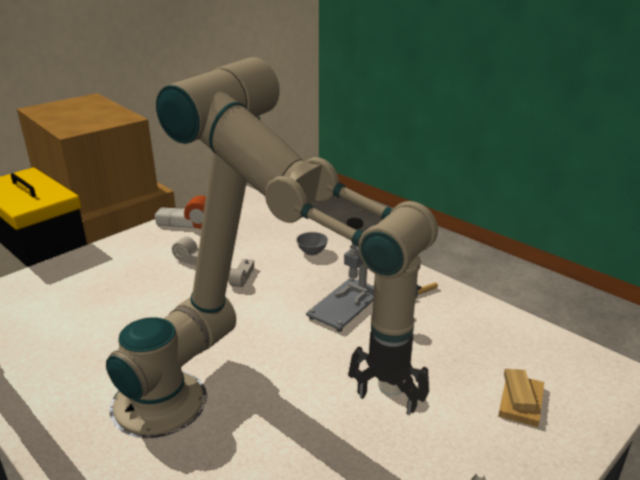

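The scene picture shows three white castings, at (450,262), (428,320) and (512,345), and the press near (270,280) with its knob at (268,200). The bowl is at (335,372), the jar at (245,205) and the brush at (197,302). Next I cast rays to get the sizes.

```bash
cat > h.py <<'E'
import numpy as np, cv2
from scipy.spatial.transform import Rotation as R
from rig import vision, readout
def cam(n, st=None):
    p=vision.camera_params(n); K=p['intrinsics']
    if n=='wrist':
        q=st['ee_rot']; T=np.eye(4); T[:3,:3]=R.from_quat([q[1],q[2],q[3],q[0]]).as_matrix(); T[:3,3]=st['position']
        T=T@p['hand_eye']; return K,T[:3,:3],T[:3,3]
    Rc=cv2.Rodrigues(p['rvec'])[0]; return K,Rc.T,-Rc.T@p['tvec']
def ray(c,uv):
    d=c[1]@np.linalg.inv(c[0])@[uv[0],uv[1],1.]; return c[2],d
def onz(c,uv,z):
    o,d=ray(c,uv); return o+d*(z-o[2])/d[2]
def proj(c,X):
    x=c[0]@c[1].T@(np.asarray(X)-c[2]); return x[:2]/x[2]
def tri(c1,u1,c2,u2):
    (o1,d1),(o2,d2)=ray(c1,u1),ray(c2,u2)
    a=np.linalg.lstsq(np.c_[d1,-d2],o2-o1,rcond=None)[0]
    p,q=o1+a[0]*d1,o2+a[1]*d2; return (p+q)/2,np.linalg.norm(p-q)
E
python3 - <<'E'
from h import *
c=cam('scene'); np.set_printoptions(precision=3,suppress=True)
print(c[2], cam('side')[2])
im=cv2.imread('pics/scene0.png')
for n,uv,z in [('A',(450,262),.02),('B',(428,320),.02),('Ctail',(480,335),.03),('Cscroll',(540,345),.03),('bowl',(335,390),0),('jar',(245,218),0),
 ('plate near',(325,266),.03),('plate L',(238,300),.03),('plate R',(273,315),.03),('plate far',(290,256),.03),('brush',(197,302),0)]: print(n,onz(c,uv,z))
o=proj(c,[.4,-.1,0]); print('axes',proj(c,[.5,-.1,0])-o,proj(c,[.4,0,0])-o)
cr=[im[225:375,400:570],im[185:325,220:345]]
a=cv2.resize(cr[0],(680,600),interpolation=cv2.INTER_CUBIC); cv2.imwrite('pics/cropA.png',a)
cv2.imwrite('pics/cropB.png',cv2.resize(cr[1],(536,600),interpolation=cv2.INTER_CUBIC))
E
```

```text
[1.451 0.801 0.915] [-0.514 -1.054  1.067]
A [0.273 0.21  0.02 ]
B [0.501 0.291 0.02 ]
Ctail [0.48  0.407 0.03 ]
Cscroll [0.425 0.518 0.03 ]
bowl [0.781 0.255 0.   ]
jar [ 0.444 -0.366  0.   ]
plate near [ 0.505 -0.009  0.03 ]
plate L [ 0.738 -0.071  0.03 ]
plate R [0.723 0.027 0.03 ]
plate far [ 0.531 -0.104  0.03 ]
brush [ 0.782 -0.168  0.   ]
axes [-25.183  16.015] [29.001 13.911]
```

View pics/cropA.png

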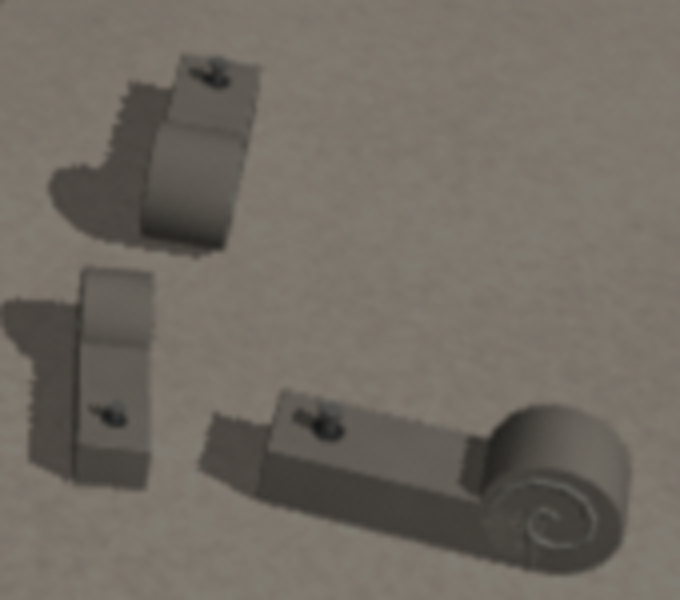

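View pics/cropB.png

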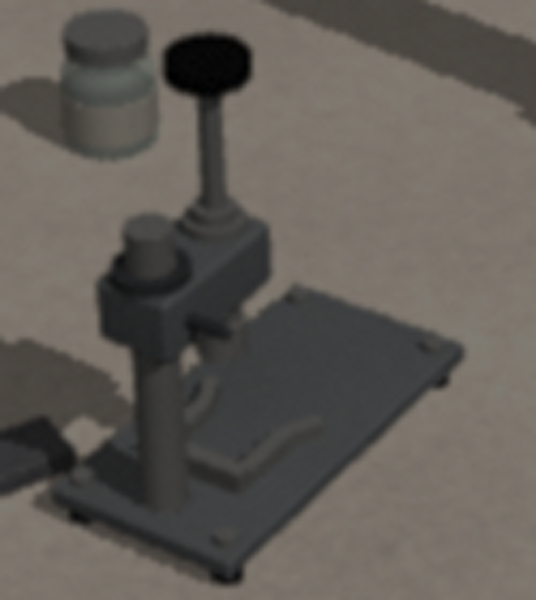

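Crop A shows three castings. B (centre-left) has its tail toward the camera, A (top) has its tail toward the robot, and C has a long tail to the left. Crop B shows the press with its mouth to the upper right, its column at lower left, and the black knob's top at crop (208,50). I'll compare sizes from the corners.

Run:
```python
from h import *
np.set_printoptions(precision=3,suppress=True)
c=cam('scene'); f=lambda u,v:(400+u/4,225+v/4); n=np.linalg.norm
for h in (.024,.030,.036):
  B=[onz(c,f(*p),h) for p in((78,445),(150,450),(80,342),(152,345))]; b0=[onz(c,f(*p),0) for p in((76,482),(147,489))]
  A=[onz(c,f(*p),h) for p in((180,55),(262,67),(165,125),(245,138))]
  C=[onz(c,f(*p),h) for p in((282,390),(272,450),(487,440))]; c0=onz(c,f(258,497),0)
  pin=lambda p: onz(c,f(*p),h)
  print(h,'B w',n(B[0]-B[1]),'len tailtop',n(B[0]-B[2]),'endcheck',(B[0]-b0[0])[:2],'pinB',pin((112,418)),'ends',B[0],B[1])
  print('  A w',n(A[0]-A[1]),'len',n(A[0]-A[2]),A[0],A[1],'\n  C w',n(C[0]-C[1]),'endchk',(C[1]-c0)[:2],C[0],C[1],C[2])
# press plate corners
g=lambda u,v:(220+u*125/536,185+v*140/600)
for h in (.02,.03,.04):
  P=[onz(c,g(*p),h) for p in((55,492),(240,570),(463,350),(297,288))]
  print(h,'sides',[n(P[i]-P[(i+1)%4]) for i in range(4)],*P)
for h in(.2,.25,.3,.35): 
  k=[onz(c,g(*p),h) for p in((165,60),(250,60),(208,50))];print(h,'knob',n(k[0]-k[1]),k[2])
```

```text
0.024 B w 0.0382649970254938 len tailtop 0.08691645127907242 endcheck [-0.002 -0.002] pinB [0.532 0.31  0.024] ends [0.562 0.308 0.024] [0.54  0.339 0.024]
  A w 0.054199025038365066 len 0.08606740075798773 [0.192 0.146 0.024] [0.169 0.195 0.024] 
  C w 0.05111915655058181 endchk [-0.012 -0.002] [0.45  0.368 0.024] [0.497 0.389 0.024] [0.414 0.472 0.024]
0.03 B w 0.03800744848990484 len tailtop 0.08633144653621018 endcheck [0.004 0.001] pinB [0.538 0.313 0.03 ] ends [0.568 0.311 0.03 ] [0.546 0.342 0.03 ]
  A w 0.053834230039957416 len 0.08548811068219334 [0.201 0.151 0.03 ] [0.178 0.199 0.03 ] 
  C w 0.050775091087794204 endchk [-0.006  0.001] [0.457 0.371 0.03 ] [0.504 0.392 0.03 ] [0.421 0.475 0.03 ]
0.036 B w 0.03774989995431583 len tailtop 0.08574644179334806 endcheck [0.01  0.004] pinB [0.544 0.317 0.036] ends [0.574 0.315 0.036] [0.552 0.346 0.036]
  A w 0.05346943504154977 len 0.08490882060639875 [0.209 0.155 0.036] [0.186 0.203 0.036] 
  C w 0.05043102562500647 endchk [0.001 0.004] [0.464 0.374 0.036] [0.51  0.394 0.036] [0.428 0.477 0.036]
0.02 sides [np.float64(0.122453016
[... 167 characters left out ...]
 0.02 ] [ 0.509 -0.128  0.02 ]
0.03 sides [np.float64(0.12108550440828993), np.float64(0.22693782938665127), np.float64(0.1174195642285817), np.float64(0.2287821052371414)] [ 0.745 -0.081  0.03 ] [0.726 0.039 0.03 ] [ 0.503 -0.001  0.03 ] [ 0.519 -0.117  0.03 ]
0.04 sides [np.float64(0.11971799200478049), np.float64(0.22437484467573746), np.float64(0.11609345412744329), np.float64(0.2261982916903286)] [ 0.753 -0.071  0.04 ] [0.734 0.048 0.04 ] [0.513 0.008 0.04 ] [ 0.53  -0.107  0.04 ]
0.2 knob 0.047133836675993336 [ 0.559 -0.142  0.2  ]
0.25 knob 0.04383980765399935 [ 0.621 -0.076  0.25 ]
0.3 knob 0.040545778632005286 [ 0.684 -0.01   0.3  ]
0.35 knob 0.037251749610011216 [0.746 0.056 0.35 ]
```

B has the right size: about 39 mm wide and 30 mm high. A and C are about 35% bigger. I'll move above B and then turn half round, so that the camera side faces away from the press at the nest.

```bash
python3 -m handwheel '[[[29,-38,0],[0,0,0],-1],[[29,-38,0],[0,0,0],-1],[[29,-38,0],[0,0,0],-1],[[29,-38,0],[0,0,0],-1],[[29,-38,0],[0,0,0],-1],[[29,-38,0],[0,0,0],-1],[[29,-38,0],[0,0,0],-1],[[29,-38,0],[0,0,0],-1],[[29,-38,0],[0,0,0],-1],[[29,-38,0],[0,0,0],-1],[[29,-38,0],[0,0,0],-1],[[29,-38,0],[0,0,0],-1],[[29,-38,0],[0,0,0],-1],[[29,-38,0],[0,0,0],-1],[[29,-38,0],[0,0,0],-1],[[29,-38,0],[0,0,0],-1],[[29,-38,0],[0,0,0],-1],[[29,-38,0],[0,0,0],-1]]' 40
python3 -m handwheel '[[[0,0,0],[0,0,-1],-1],[[0,0,0],[0,0,-1],-1],[[0,0,0],[0,0,-1],-1],[[0,0,0],[0,0,-1],-1],[[0,0,0],[0,0,-1],-1],[[0,0,0],[0,0,-1],-1],[[0,0,0],[0,0,-1],-1],[[0,0,0],[0,0,-1],-1],[[0,0,0],[0,0,-1],-1],[[0,0,0],[0,0,-1],-1],[[0,0,0],[0,0,-1],-1],[[0,0,0],[0,0,-1],-1],[[0,0,0],[0,0,-1],-1],[[0,0,0],[0,0,-1],-1],[[0,0,0],[0,0,-1],-1],[[0,0,0],[0,0,-1],-1],[[0,0,0],[0,0,-1],-1]]'
python3 -m handwheel '[[[0,0,0],[0,0,-1],-1],[[0,0,0],[0,0,-1],-1],[[0,0,0],[0,0,-1],-1],[[0,0,0],[0,0,-1],-1],[[0,0,0],[0,0,-1],-1],[[0,0,0],[0,0,-1],-1],[[0,0,0],[0,0,-1],-1],[[0,0,0],[0,0,-1],-1],[[0,0,0],[0,0,-1],-1],[[0,0,0],[0,0,-1],-1],[[0,0,0],[0,0,-1],-1],[[0,0,0],[0,0,-1],-1],[[0,0,0],[0,0,-1],-1],[[0,0,0],[0,0,-1],-1],[[0,0,0],[0,0,-1],-1],[[0,0,0],[0,0,-1],-1],[[0,0,0],[0,0,0],-1]]'
python3 - <<'E'
from h import *
s=readout.get_state(); c=cam('wrist',s); im=vision.get_image('wrist'); cv2.imwrite('pics/w1.png',im); np.savez('w1.npz',q=s['ee_rot'],p=s['position'])
print(s['clock'],s['qpos'],s['position'],s['ee_rot'])
E
```

```text
clock: 2.4
position: [0.4617, 0.2686, 0.231]
ee_rot: [0.0, 0.987, 0.159, -0.0]
contact_force: [0.4, 0.3, -0.0]
width: 0.0853
gripper_force: 0.0
clock: 4.53
position: [0.4613, 0.267, 0.2309]
ee_rot: [-0.0, 0.496, 0.868, -0.0]
contact_force: [-0.3, -0.2, -0.2]
width: 0.0854
gripper_force: 0.0
clock: 6.65
position: [0.4613, 0.267, 0.231]
ee_rot: [-0.0, -0.311, 0.951, -0.0]
contact_force: [-0.3, 0.2, -0.3]
width: 0.0851
gripper_force: 0.0
6.65 [ 3.94157396e-01  2.13231124e-01  1.59248010e+00 -1.21920264e-04
  1.33654460e+00 -1.80839789e+00] [0.46133066 0.26699477 0.2309824 ] [-3.25934830e-04 -3.10666007e-01  9.50519079e-01 -8.50383645e-05]
```

View pics/w1.png

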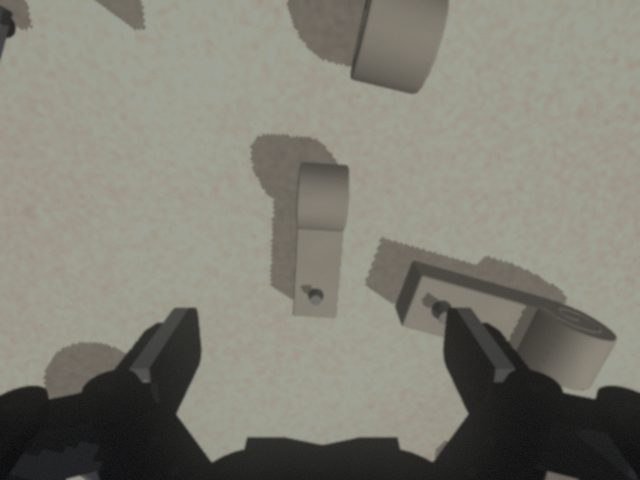

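The wrist picture shows B: the scroll is at (323,195), the tail's end edge runs (293,316)-(336,317), and the pin is at (315,296). The fingers point ahead at the bottom.

Run:
```python
from h import *
np.set_printoptions(precision=4,suppress=True)
z=np.load('w1.npz'); c=cam('wrist',dict(ee_rot=z['q'],position=z['p'])); n=np.linalg.norm
im=cv2.imread('pics/w1.png')
# white mask refine: tail edges by horizontal gradient
g=cv2.GaussianBlur(cv2.cvtColor(im,cv2.COLOR_BGR2GRAY),(3,3),0).astype(float)
L,Rr=[],[]
for v in range(240,286,3):
    gx=np.gradient(g[v]); 
    l=288+np.argmax(np.abs(gx[288:304])); r=330+np.argmax(np.abs(gx[330:350])); L.append((l,v)); Rr.append((r,v))
fl=np.polyfit([p[1] for p in L],[p[0] for p in L],1); fr=np.polyfit([p[1] for p in Rr],[p[0] for p in Rr],1)
print([p[0] for p in L],[p[0] for p in Rr])
gy=np.gradient(g[:,300:330].mean(1)); ve=308+np.argmax(np.abs(gy[308:325])); print('end row',ve)
pts={k:onz(c,(np.polyval(f,v),v),.03) for k,f,v in(('l1',fl,240),('l2',fl,285),('le',fl,ve),('r1',fr,240),('r2',fr,285),('re',fr,ve))}
d=pts['le']+pts['re']-pts['l1']-pts['r1']; yaw=np.arctan2(d[1],d[0]); u=np.array([np.cos(yaw),np.sin(yaw),0])
e=(pts['le']+pts['re'])/2; ax=e-.112*u
print('width',n(pts['le']-pts['re']),n(pts['l1']-pts['r1']),'end',e,'yaw',np.degrees(yaw),'scroll',ax,'pin',onz(c,(315,296),.04)-ax, proj(c,ax+[0,0,.026]), 'drum w',n(onz(c,(299,195),.054)-onz(c,(349,195),.054)),onz(c,(324,195),.056))
T=R.from_quat(np.r_[z['q'][1:],z['q'][0]]).as_matrix()
tx=T[:,0]; print('tool x yaw',np.degrees(np.arctan2(tx[1],tx[0])),'delta tool',T.T@(ax*[1,1,0]-z['p']*[1,1,0]))
```

```text
[np.int64(297), np.int64(297), np.int64(297), np.int64(297), np.int64(297), np.int64(297), np.int64(297), np.int64(296), np.int64(296), np.int64(296), np.int64(296), np.int64(295), np.int64(296), np.int64(295), np.int64(295), np.int64(295)] [np.int64(343), np.int64(342), np.int64(342), np.int64(342), np.int64(342), np.int64(341), np.int64(341), np.int64(341), np.int64(340), np.int64(340), np.int64(340), np.int64(340), np.int64(340), np.int64(339), np.int64(339), np.int64(339)]
end row 317
width 0.039283976867667436 0.03913138050781809 end [0.5556 0.3262 0.03  ] yaw 32.340430516830885 scroll [0.461  0.2663 0.03  ] pin [0.0733 0.0451 0.01  ] [323.0082 204.6542] drum w 0.03896429656957977 [0.4544 0.2624 0.056 ]
tool x yaw -143.80125366773518 delta tool [ 0.0007 -0.0004  0.    ]
```

Measurements agree with the given sizes (width 39 mm, pin at about 86 mm). I'll descend with a small yaw correction and grip.

```bash
python3 -m handwheel '[[[0,0,40],[0,0,0.65],-1],[[0,0,45],[0,0,0],-1],[[0,0,45],[0,0,0],-1],[[0,0,45],[0,0,0],-1],[[0,0,30],[0,0,0],-1],[[0,0,17],[0,0,0],-1],[[0,0,0],[0,0,0],-1],[[0,0,0],[0,0,0],0.3],[[0,0,0],[0,0,0],0.6],[[0,0,0],[0,0,0],0.6],[[0,0,0],[0,0,0],0.6],[[0,0,0],[0,0,0],0.6]]' 30
python3 - <<'E'
from h import *
s=readout.get_state(); print(s['position'],s['width'],s['gripper_force'],s['contact_force'])
E
```

```text
clock: 8.2
position: [0.4622, 0.2674, 0.0103]
ee_rot: [0.001, -0.279, 0.96, 0.0]
contact_force: [-0.9, -0.9, 5.0]
width: 0.0397
gripper_force: 31.7
[0.46215956 0.26740012 0.01029454] 0.039675551852185575 31.659990828484297 [-0.94845407 -0.89949786  5.00695416]
```

```bash
python3 -m handwheel '[[[0,0,-35],[0,0,0],0.6],[[0,0,-45],[0,0,0],0.6],[[18,-38,0],[0,0,0],0.6],[[19,-38,0],[0,0,0.5],0.6],[[15,-40,0],[0,0,0.5],0.6],[[13,-41,0],[0,0,0.5],0.6],[[11,-42,0],[0,0,0.6],0.6],[[8,-42,0],[0,0,0.6],0.6],[[6,-42,0],[0,0,0.6],0.6],[[4,-38,0],[0,0,0.5],0.6],[[0,0,0],[0,0,0],0.6]]'
python3 - <<'E'
from h import *
s=readout.get_state(); c=cam('wrist',s); im=vision.get_image('wrist'); cv2.imwrite('pics/w2.png',im); np.savez('w2.npz',q=s['ee_rot'],p=s['position'])
im=vision.get_image('scene'); cv2.imwrite('pics/s2.png',im); cv2.imwrite('pics/s2c.png',cv2.resize(im[170:330,210:370],(600,600),interpolation=cv2.INTER_CUBIC))
print(s['clock'],s['position'],s['ee_rot'],s['width'],s['contact_force'])
E
```

```text
clock: 9.57
position: [0.5076, -0.0692, 0.0887]
ee_rot: [-0.0, -0.082, 0.997, -0.0]
contact_force: [-0.8, 0.7, -2.5]
width: 0.0398
gripper_force: 32.2
9.575 [ 0.50755434 -0.06923287  0.08873004] [-3.77025850e-04 -8.15765051e-02  9.96666945e-01 -3.65096916e-04] 0.03979846499021653 [-0.75355464  0.65115224 -2.50949784]
```

View pics/w2.png

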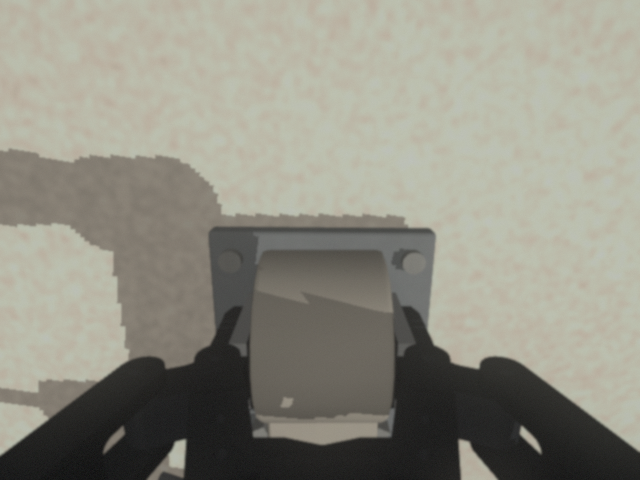

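View pics/s2c.png

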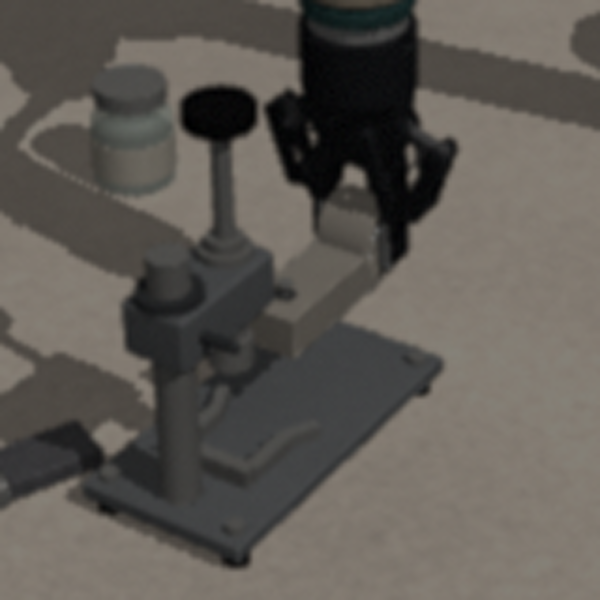

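The wrist picture shows the plate's mouth edge from (209,228) to (435,230), with the held bracket over it and squarely gripped. The scene crop shows the tail's end just short of the press head. From these I compute the plate's height, axis and yaw, and the knob from two views.

Run:
```python
from h import *
np.set_printoptions(precision=4,suppress=True)
z=np.load('w2.npz'); c=cam('wrist',dict(ee_rot=z['q'],position=z['p'])); n=np.linalg.norm
im=cv2.imread('pics/w2.png'); g=cv2.GaussianBlur(cv2.cvtColor(im,cv2.COLOR_BGR2GRAY),(3,3),0).astype(float)
vs=np.arange(240,300,4)
def edge(lo,hi): 
    us=[]
    for v in vs:
        gx=np.abs(np.gradient(g[v])[lo:hi]); us.append(lo+np.argmax(gx))
    return us,np.polyfit(vs,us,1)
ul,fl=edge(200,224); ur,fr=edge(420,445); print(ul,ur)
us=np.arange(270,400,8); vt=[220+np.argmax(np.abs(np.gradient(g[:,u])[220:240])) for u in us]; ft=np.polyfit(us,vt,1); print(vt)
def inter(f): 
    v=230.
    for _ in range(9): v=np.polyval(ft,np.polyval(f,v))
    return (np.polyval(f,v),v)
cl,cr=inter(fl),inter(fr); print('corners',cl,cr)
from scipy.optimize import brentq
h=brentq(lambda h:n(onz(c,cl,h)-onz(c,cr,h))-.12,-.02,.08); print('plate top z',h)
for hh in(h,.02,.025,.03):
    a,b=onz(c,cl,hh),onz(c,cr,hh); m=(a+b)/2
    l2,r2=[onz(c,(np.polyval(f,296),296),hh) for f in(fl,fr)]
    d=(l2+r2)/2-m; e=b-a
    print(hh,'mouth mid',m,'yaw edge',np.degrees(np.arctan2(e[0],-e[1])),'if +',np.degrees(np.arctan2(-e[0],e[1])),'yaw sides',np.degrees(np.arctan2(l2[1]-a[1],l2[0]-a[0])),np.degrees(np.arctan2(r2[1]-b[1],r2[0]-b[0])))
# knob
P={}
for nme,(x0,x1,y0,y1) in (('scene',(255,282,190,212)),('side',(343,368,214,232))):
    i=cv2.imread(f'pics/{nme}0.png').max(2)[y0:y1,x0:x1]; m=(i<38).astype(np.uint8)
    k,lab,st,ce=cv2.connectedComponentsWithStats(m); j=1+np.argmax(st[1:,4]); P[nme]=ce[j]+[x0,y0]; print(nme,st[j]+[x0,y0,0,0,0],P[nme])
print('knob mid',tri(cam('scene'),P['scene'],cam('side'),P['side']))
i=cv2.imread('pics/side0.png')[180:340,280:440]; cv2.imwrite('pics/side0c.png',cv2.resize(i,(600,600),interpolation=cv2.INTER_CUBIC))
# screws
print([onz(c,p,.03) for p in((230,261),(413,262))])
```

```text
[np.int64(208), np.int64(208), np.int64(209), np.int64(209), np.int64(209), np.int64(210), np.int64(210), np.int64(210), np.int64(211), np.int64(211), np.int64(211), np.int64(211), np.int64(212), np.int64(212), np.int64(212)] [np.int64(435), np.int64(434), np.int64(434), np.int64(434), np.int64(433), np.int64(433), np.int64(433), np.int64(433), np.int64(432), np.int64(432), np.int64(431), np.int64(431), np.int64(431), np.int64(430), np.int64(430)]
[np.int64(226), np.int64(226), np.int64(226), np.int64(227), np.int64(227), np.int64(227), np.int64(227), np.int64(227), np.int64(227), np.int64(227), np.int64(227), np.int64(227), np.int64(227), np.int64(227), np.int64(227), np.int64(227), np.int64(227)]
corners (np.float64(207.05050690820468), np.float64(226.00675877606375)) (np.float64(435.8370719104349), np.float64(227.47873116118842))
plate top z 0.021405213202776625
0.021405213202776625 mouth mid [ 0.4945 -0.0727  0.0214] yaw edge -171.04250609079335 if + 8.95749390920666 yaw sides 8.828732957488906 9.275038540551273
0.02 mouth mid [ 0.4949 -0.0726  0.02  ] yaw edge -171.0425060907933 if + 8.957493909206706 yaw sides 8.828732957488905 9.275038540551275
0.025 mouth mid [ 0.4934 -0.0729  0.025 ] yaw edge -171.04250609079335 if + 8.957493909206676 yaw sides 8.828732957488866 9.275038540551277
0.03 mouth mid [ 0.492  -0.0731  0.03  ] yaw edge -171.0425060907933 if + 8.957493909206702 yaw sides 8.828732957488876 9.275038540551273
scene [259 193  19  16 230] [267.9522 200.013 ]
side [347 218  16  11 124] [354.8952 222.6371]
knob mid (array([ 0.6508, -0.0472,  0.2645]), np.float64(0.00026642468765316176))
[array([ 0.5178, -0.1167,  0.03  ]), array([ 0.503 , -0.0234,  0.03  ])]
```

View pics/side0c.png

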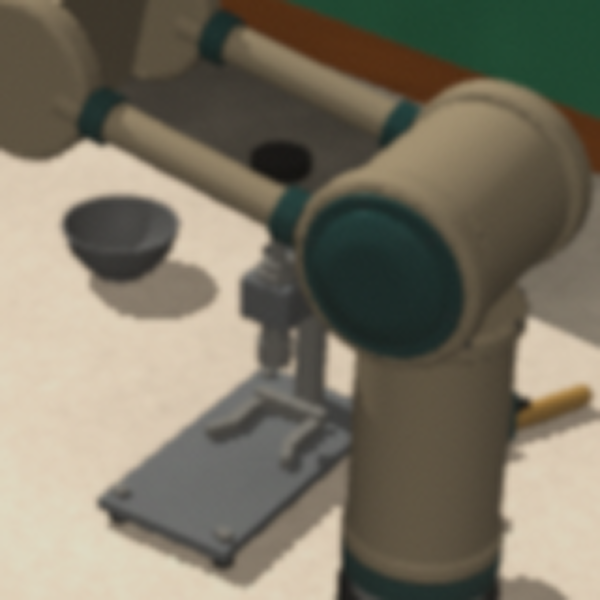

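Plate top is z≈0.021, yaw is 9.0°, and the axis is at (0.648,-0.048). The knob, measured independently, is at (0.651,-0.047) with its top at z≈0.271, which agrees. I'll back off 18 mm, align, and lower to just above the plate.

```bash
python3 -m handwheel '[[[18,-1.5,0],[0,0,0.06],0.6],[[0,0,26],[0,0,0],0.6],[[0,0,24],[0,0,0],0.6],[[0,0,2],[0,0,0],0.6],[[0,0,0],[0,0,0],0.6]]'
python3 -m handwheel '[[[0,0,1],[0,0,0],0.6],[[0,0,0],[0,0,0],0.6]]'
python3 -m handwheel '[[[0,0,1],[0,0,0],0.6],[[0,0,0],[0,0,0],0.6]]'
```

```text
clock: 10.3
position: [0.4897, -0.0708, 0.0378]
ee_rot: [-0.0, -0.081, 0.997, -0.0]
contact_force: [0.6, -0.2, -3.8]
width: 0.0396
gripper_force: 32.1
clock: 10.55
position: [0.4905, -0.0713, 0.037]
ee_rot: [0.001, -0.08, 0.997, -0.0]
contact_force: [0.1, 0.6, -2.6]
width: 0.0399
gripper_force: 32.1
clock: 10.8
position: [0.4901, -0.0713, 0.0354]
ee_rot: [0.0, -0.08, 0.997, -0.0]
contact_force: [-0.2, -0.3, -3.3]
width: 0.0398
gripper_force: 32.1
```

Run:
```python
from h import *
np.set_printoptions(precision=4,suppress=True)
ps=np.array([readout.get_state()['position'] for _ in range(5)]); print(ps.ptp(0) if hasattr(ps,'ptp') else np.ptp(ps,0))
s=readout.get_state(); im=vision.get_image('wrist'); cv2.imwrite('pics/w3.png',im)
p=vision.camera_params('wrist'); H=p['hand_eye']; c=(p['intrinsics'],H[:3,:3],H[:3,3])
def run(fn,ztool,vs,l,r):
    g=cv2.GaussianBlur(cv2.cvtColor(cv2.imread(fn),cv2.COLOR_BGR2GRAY),(3,3),0).astype(float)
    for v in vs:
        a=l[0]+np.argmax(np.abs(np.gradient(g[v])[l[0]:l[1]])); b=r[0]+np.argmax(np.abs(np.gradient(g[v])[r[0]:r[1]]))
        A,B=onz(c,(a,v),ztool),onz(c,(b,v),ztool); print(v,a,b,'mid tool y',(A+B)[1]/2,'x',A[0],'w',B[1]-A[1])
run('pics/w2.png',.0887-.0214,(240,260,280,296),(200,224),(420,445))
g=cv2.GaussianBlur(cv2.cvtColor(im,cv2.COLOR_BGR2GRAY),(3,3),0).astype(float)
for v in (150,180,200,220,240,260,280,300):
    gx=np.gradient(g[v]); pk=np.argsort(-np.abs(gx))[:10]; print(v,sorted((int(k),int(gx[k])) for k in pk))
cv2.imwrite('pics/w3.png',im)
```

```text
[0. 0. 0.]
240 208 435 mid tool y -0.0012401824412759908 x 0.006150507942553923 w 0.12021114460363544
260 210 433 mid tool y -0.0012474069751425357 x -0.00515398966372517 w 0.11987501588078861
280 211 431 mid tool y -0.001527697057470901 x -0.016804615588389346 w 0.12007427524068581
296 212 430 mid tool y -0.001537142757339377 x -0.026385415916111474 w 0.12045924406360593
150 [(71, -1), (313, -1), (314, -1), (328, 1), (354, -1), (357, -1), (360, -1), (482, 1), (483, 1), (585, 1)]
180 [(25, 4), (26, 10), (27, 14), (28, 12), (29, 7), (30, 3), (227, 1), (295, -1), (310, 1), (371, 1)]
200 [(129, -2), (130, -3), (131, -4), (132, -3), (268, 4), (269, 8), (270, 10), (271, 9), (272, 6), (273, 3)]
220 [(218, -1), (291, 2), (292, 7), (293, 14), (294, 15), (295, 9), (296, 3), (366, 1), (375, -1), (624, -1)]
240 [(47, 1), (48, 1), (299, 1), (300, 2), (301, 5), (302, 11), (303, 14), (304, 12), (305, 6), (306, 2)]
260 [(257, -5), (258, -8), (259, -9), (260, -6), (382, 6), (383, 15), (384, 22), (385, 21), (386, 14), (387, 6)]
280 [(25, 10), (26, 11), (122, -10), (123, -10), (254, -8), (388, 12), (389, 17), (390, 15), (391, 8), (399, -8)]
300 [(145, -10), (146, -13), (147, -10), (183, -9), (184, -9), (391, -11), (392, -12), (424, 9), (425, 12), (426, 9)]
```

View pics/w3.png

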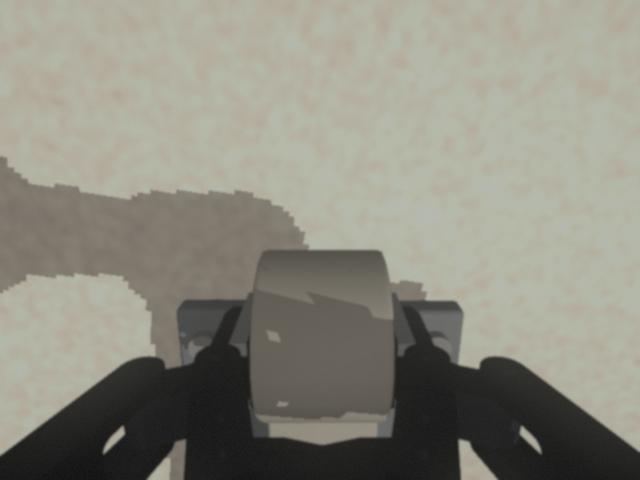

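The wrist picture shows the plate edges at about (180,310) and (462,310), with the drum centred at 321. The lateral offset is under 1 mm. I'll lower to contact.

```bash
for i in 1 ; do python3 -m handwheel '[[[0,0,1.5],[0,0,0],0.6],[[0,0,0],[0,0,0],0.6]]'
python3 -m handwheel '[[[0,0,1],[0,0,0],0.6],[[0,0,0],[0,0,0],0.6]]'; python3 -m handwheel '[[[0,0,0.7],[0,0,0],0.6],[[0,0,0],[0,0,0],0.6]]'; done | egrep 'pos|contact'
```

```text
position: [0.49, -0.0712, 0.0336]
contact_force: [-0.3, 0.6, -2.6]
position: [0.4901, -0.0713, 0.0332]
contact_force: [-1.8, -0.1, 2.7]
position: [0.4901, -0.0713, 0.0332]
contact_force: [-3.5, 0.9, 9.6]
```

```bash
(python3 -m handwheel '[[[0,0,-0.9],[0,0,0],0.6],[[-8,0,0],[0,0,0],0.6],[[-8,0,0],[0,0,0],0.6],[[-6,0,0],[0,0,0],0.6],[[0,0,0],[0,0,0],0.6]]'; python3 -m handwheel '[[[-6,0,0],[0,0,0],0.6],[[-6,0,0],[0,0,0],0.6],[[-6,0,0],[0,0,0],0.6],[[0,0,0],[0,0,0],0.6]]'
python3 -m handwheel '[[[-5,0,0],[0,0,0],0.6],[[-5,0,0],[0,0,0],0.6],[[-4,0,0],[0,0,0],0.6],[[0,0,0],[0,0,0],0.6]]') | egrep 'clo|pos|contact'
```

```text
clock: 12.22
position: [0.5125, -0.0678, 0.0332]
contact_force: [-1.3, -0.0, 3.7]
clock: 12.72
position: [0.5299, -0.0649, 0.0332]
contact_force: [-1.3, 0.6, 4.3]
clock: 13.22
position: [0.5432, -0.0627, 0.0332]
contact_force: [-3.3, -0.1, 6.7]
```

```bash
(python3 -m handwheel '[[[-4,0,-0.3],[0,0,0],0.6],[[-4,0,0],[0,0,0],0.6],[[0,0,0],[0,0,0],0.6]]'; for i in 1; do python3 -m handwheel '[[[-2,0,0],[0,0,0],0.6],[[0,0,0],[0,0,0],0.6]]'; python3 -m handwheel '[[[-1.5,0,0],[0,0,0],0.6],[[0,0,0],[0,0,0],0.6]]'; done) | egrep 'clo|pos|contact'
```

```text
clock: 13.6
position: [0.5519, -0.0613, 0.0333]
contact_force: [-2.6, 0.4, 2.6]
clock: 13.85
position: [0.5532, -0.061, 0.0332]
contact_force: [-4.2, -0.8, 3.9]
clock: 14.1
position: [0.5548, -0.0607, 0.0333]
contact_force: [-3.0, -0.4, 3.7]
```

```bash
(for i in 1; do python3 -m handwheel '[[[-1.5,0,0],[0,0,0],0.6],[[0,0,0],[0,0,0],0.6]]'; python3 -m handwheel '[[[-1.5,0,0],[0,0,0],0.6],[[0,0,0],[0,0,0],0.6]]';python3 -m handwheel '[[[-1.5,0,0],[0,0,0],0.6],[[0,0,0],[0,0,0],0.6]]'; done) | egrep 'clo|pos|contact'
```

```text
clock: 14.35
position: [0.5565, -0.0605, 0.0332]
contact_force: [-3.6, -0.8, 3.4]
clock: 14.6
position: [0.558, -0.0602, 0.0333]
contact_force: [-3.0, -0.8, 3.1]
clock: 14.85
position: [0.5595, -0.06, 0.0333]
contact_force: [-3.4, -0.7, 2.5]
```

```bash
(for i in 1; do python3 -m handwheel '[[[-1.5,0,0],[0,0,0],0.6],[[0,0,0],[0,0,0],0.6]]'; python3 -m handwheel '[[[-1.5,0,0],[0,0,0],0.6],[[0,0,0],[0,0,0],0.6]]';python3 -m handwheel '[[[-1,0,0],[0,0,0],0.6],[[0,0,0],[0,0,0],0.6]]'; done) | egrep 'clo|pos|contact'
```

```text
clock: 15.1
position: [0.561, -0.0598, 0.0333]
contact_force: [-2.1, -0.2, 1.8]
clock: 15.35
position: [0.562, -0.0596, 0.0332]
contact_force: [-4.7, -1.9, 3.7]
clock: 15.6
position: [0.5619, -0.0596, 0.0332]
contact_force: [-6.6, -2.1, 4.6]
```

Contact with the end stop at TCP x=0.562 puts the press axis at about (0.651,-0.046), the same as the knob. One firm nudge, then relax, release and rise.

```bash
(python3 -m handwheel '[[[-1.5,0,0],[0,0,0],0.6],[[0,0,0],[0,0,0],0.6],[[0,0,0],[0,0,0],0.6]]'; python3 -m handwheel '[[[0,0,0],[0,0,0],0.2],[[0,0,0],[0,0,0],-0.3],[[0,0,0],[0,0,0],-0.6],[[0,0,0],[0,0,0],-0.6],[[0,0,0],[0,0,0],-0.6]]'; python3 -m handwheel '[[[0,0,-20],[0,0,0],-0.6],[[0,0,-45],[0,0,0],-0.6],[[20,0,-50],[0,0,0],0],[[20,0,-50],[0,0,0],1],[[10,0,-50],[0,0,0],1],[[0,0,-50],[0,0,0],1],[[0,0,0],[0,0,0],1]]')
python3 - <<'E'
from h import *
np.set_printoptions(precision=4,suppress=True)
s=readout.get_state(); c=cam('wrist',s); im=vision.get_image('wrist'); cv2.imwrite('pics/w4.png',im); np.savez('w4.npz',q=s['ee_rot'],p=s['position'])
s=readout.get_state(); q=s['ee_rot']; T=R.from_quat(np.r_[q[1:],q[0]]).as_matrix()
print(s['clock'],s['position'],'to knob (tool mm)',T.T@(np.array([.651,-.0465,.2715])-s['position'])*1000)
E
```

```text
clock: 15.98
position: [0.5619, -0.0596, 0.0333]
ee_rot: [-0.003, -0.08, 0.997, -0.0]
contact_force: [-9.9, -3.1, 7.3]
width: 0.0394
gripper_force: 33.5
clock: 16.6
position: [0.5651, -0.0591, 0.0332]
ee_rot: [0.0, -0.08, 0.997, -0.0]
contact_force: [-0.5, 0.7, 0.4]
width: 0.0682
gripper_force: 0.0
clock: 17.48
position: [0.5175, -0.0677, 0.303]
ee_rot: [0.005, -0.08, 0.997, -0.002]
contact_force: [-0.2, 0.2, -0.9]
width: -0.0
gripper_force: 0.0
17.525 [ 0.5162 -0.0673  0.3002] to knob (tool mm) [-136.2888   -0.9916   29.2733]
```

View pics/w4.png

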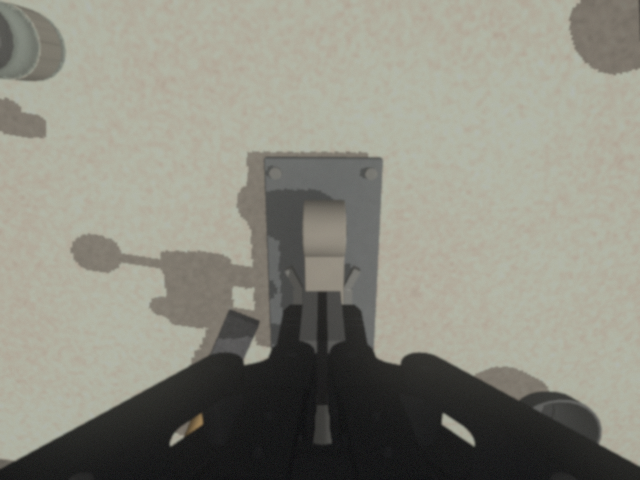

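The bracket sits straight between the rails, with its drum at (325,228) and the flares either side at (293,285) and (353,285). Now I move over the knob and go down to contact.

```bash
(python3 -m handwheel '[[[-45,-1,0],[0,0,0],1],[[-45,0,0],[0,0,0],1],[[-46,0,0],[0,0,0],1],[[0,0,0],[0,0,0],1],[[0,0,14],[0,0,0],1],[[0,0,8],[0,0,0],1],[[0,0,0],[0,0,0],1]]'; python3 -m handwheel '[[[0,0,3],[0,0,0],1],[[0,0,3],[0,0,0],1],[[0,0,0],[0,0,0],1]]'; python3 -m handwheel '[[[0,0,3],[0,0,0],1],[[0,0,3],[0,0,0],1],[[0,0,0],[0,0,0],1]]' ) | egrep 'clo|pos|contact'
python3 -c "
from h import *
cv2.imwrite('pics/s5.png',cv2.resize(vision.get_image('scene')[170:330,210:370],(600,600)))"
```

```text
clock: 18.4
position: [0.6481, -0.0464, 0.2753]
contact_force: [-0.5, 0.0, 0.1]
clock: 18.77
position: [0.6497, -0.0465, 0.2708]
contact_force: [-0.3, -0.4, 2.3]
clock: 19.15
position: [0.6497, -0.0464, 0.264]
contact_force: [0.2, -1.0, 2.0]
```

View pics/s5.png

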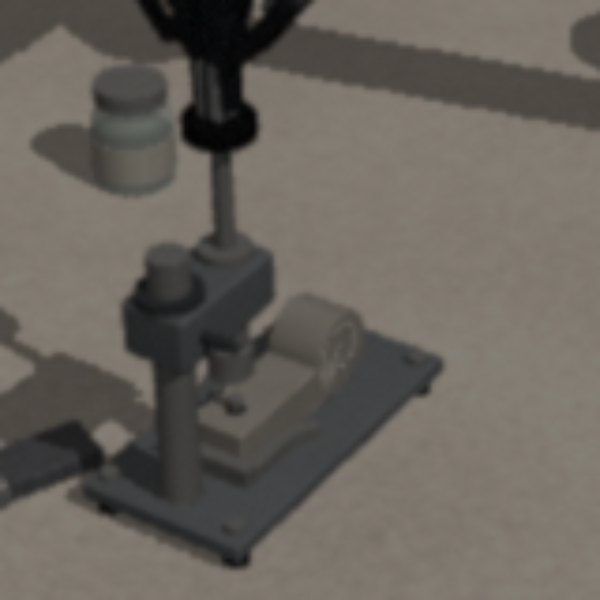

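The picture shows the fingertips centred on the knob at (220,120), the foot coming down over the dowel at (235,400), and the bracket home. I continue down with force checks.

```bash
(python3 -m handwheel '[[[0,0,3],[0,0,0],1],[[0,0,3],[0,0,0],1],[[0,0,0],[0,0,0],1]]'; python3 -m handwheel '[[[0,0,3],[0,0,0],1],[[0,0,2],[0,0,0],1],[[0,0,0],[0,0,0],1]]'; python3 -m handwheel '[[[0,0,3],[0,0,0],1],[[0,0,2],[0,0,0],1],[[0,0,0],[0,0,0],1]]' ) | egrep 'clo|pos|contact'
```

```text
clock: 19.58
position: [0.6496, -0.0464, 0.2579]
contact_force: [-0.8, 0.2, 2.7]
clock: 19.95
position: [0.6497, -0.0464, 0.2531]
contact_force: [1.0, -0.0, 3.1]
clock: 20.32
position: [0.6496, -0.0464, 0.2481]
contact_force: [-0.4, 0.1, 4.1]
```

```bash
(python3 -m handwheel '[[[0,0,2],[0,0,0],1],[[0,0,2],[0,0,0],1],[[0,0,0],[0,0,0],1]]'; python3 -m handwheel '[[[0,0,2],[0,0,0],1],[[0,0,2],[0,0,0],1],[[0,0,0],[0,0,0],1]]') | egrep 'clo|pos|contact'
```

```text
clock: 20.7
position: [0.6496, -0.0464, 0.2441]
contact_force: [-0.1, -1.0, 4.4]
clock: 21.08
position: [0.6496, -0.0463, 0.24]
contact_force: [0.5, -0.6, 4.2]
```

```bash
(python3 -m handwheel '[[[0,0,2],[0,0,0],1],[[0,0,2],[0,0,0],1],[[0,0,0],[0,0,0],1]]'; python3 -m handwheel '[[[0,0,1.5],[0,0,0],1],[[0,0,1.5],[0,0,0],1],[[0,0,0],[0,0,0],1]]') | egrep 'clo|pos|contact'
```

```text
clock: 21.45
position: [0.6496, -0.0464, 0.2361]
contact_force: [-0.2, 0.2, 2.6]
clock: 21.82
position: [0.6499, -0.0464, 0.2341]
contact_force: [-0.5, -0.2, 7.0]
```

First stop found at z≈0.235. The second should be near 0.225.

```bash
(python3 -m handwheel '[[[0,0,1.5],[0,0,0],1],[[0,0,1.5],[0,0,0],1],[[0,0,0],[0,0,0],1]]'; python3 -m handwheel '[[[0,0,1],[0,0,0],1],[[0,0,1],[0,0,0],1],[[0,0,0],[0,0,0],1]]') | egrep 'clo|pos|contact'
```

```text
clock: 22.2
position: [0.6503, -0.0465, 0.2323]
contact_force: [-1.4, -0.1, 10.6]
clock: 22.58
position: [0.6504, -0.0465, 0.2307]
contact_force: [-1.1, 0.1, 11.8]
```

```bash
(python3 -m handwheel '[[[0,0,1],[0,0,0],1],[[0,0,0],[0,0,0],1]]'; python3 -m handwheel '[[[0,0,1],[0,0,0],1],[[0,0,0],[0,0,0],1]]') | egrep 'clo|pos|contact'
```

```text
clock: 22.82
position: [0.6504, -0.0465, 0.2298]
contact_force: [-0.6, 0.6, 12.6]
clock: 23.08
position: [0.6504, -0.0465, 0.2289]
contact_force: [-0.4, 0.3, 12.6]
```

```bash
(python3 -m handwheel '[[[0,0,1],[0,0,0],1],[[0,0,0],[0,0,0],1]]'; python3 -m handwheel '[[[0,0,1],[0,0,0],1],[[0,0,0],[0,0,0],1]]') | egrep 'clo|pos|contact'
```

```text
clock: 23.32
position: [0.6505, -0.0465, 0.2279]
contact_force: [-2.2, -0.5, 12.6]
clock: 23.58
position: [0.6505, -0.0465, 0.227]
contact_force: [-1.3, 0.7, 13.0]
```

```bash
(python3 -m handwheel '[[[0,0,1],[0,0,0],1],[[0,0,0],[0,0,0],1]]'; python3 -m handwheel '[[[0,0,0.7],[0,0,0],1],[[0,0,0],[0,0,0],1]]') | egrep 'clo|pos|contact'
```

```text
clock: 23.82
position: [0.6505, -0.0465, 0.2261]
contact_force: [-1.4, 0.4, 13.1]
clock: 24.08
position: [0.6506, -0.0466, 0.2258]
contact_force: [-2.3, 0.5, 14.1]
```

```bash
(python3 -m handwheel '[[[0,0,0.6],[0,0,0],1],[[0,0,0],[0,0,0],1]]') | egrep 'clo|pos|contact'
```

```text
clock: 24.32
position: [0.6508, -0.0466, 0.2258]
contact_force: [-1.4, 0.3, 16.0]
```

```bash
(python3 -m handwheel '[[[0,0,0.7],[0,0,0],1],[[0,0,0],[0,0,0],1]]';python3 -m handwheel '[[[0,0,0.5],[0,0,0],1],[[0,0,0],[0,0,0],1],[[0,0,0],[0,0,0],1]]') | egrep 'clo|pos|contact'
```

```text
clock: 24.58
position: [0.651, -0.0466, 0.2257]
contact_force: [-2.3, 0.0, 18.5]
clock: 24.95
position: [0.6512, -0.0466, 0.2257]
contact_force: [-2.3, 0.9, 20.8]
```

Firm second stop: z holds at 0.2257 while the force rises to 21 N. I rise slowly, leave the knob, back away and look.

```bash
(python3 -m handwheel '[[[0,0,-4],[0,0,0],1],[[0,0,-6],[0,0,0],1],[[0,0,-8],[0,0,0],1],[[0,0,-8],[0,0,0],1],[[0,0,-8],[0,0,0],1],[[0,0,-8],[0,0,0],1],[[0,0,-8],[0,0,0],1],[[0,0,-20],[0,0,0],1],[[0,0,-40],[0,0,0],1],[[40,0,0],[0,0,0],1],[[50,0,0],[0,0,0],1],[[50,0,0],[0,0,0],1],[[0,0,0],[0,0,0],1]]')
python3 -c "
from h import *
cv2.imwrite('pics/s6.png',cv2.resize(vision.get_image('scene')[180:320,210:350],(600,600),interpolation=cv2.INTER_CUBIC))"
```

```text
clock: 26.58
position: [0.5079, -0.0686, 0.3311]
ee_rot: [-0.001, -0.08, 0.997, 0.0]
contact_force: [1.1, 0.6, -0.2]
width: 0.0003
gripper_force: 0.0
```

View pics/s6.png

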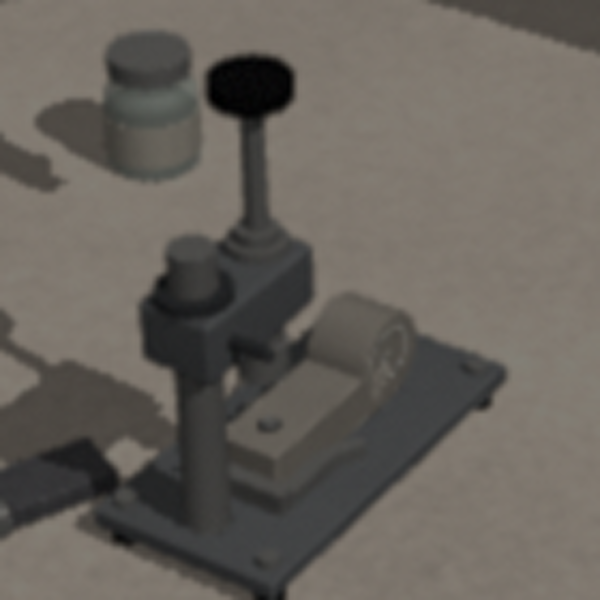

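The dowel's head lies flat on the plaster at (270,423), the plunger is fully up with the knob at (250,82), and the bracket is in the nest.

```bash
python3 -c "
from rig import manip
print(manip.sign_off())"
```

```text
the job is handed in; nothing more can be done
None
```

The job is handed in at about 27 s of the 61 s: the bracket is home in the nest, the dowel's head looks flat on the plaster after a press of about 21 N, and the plunger is back up; no verdict came back.

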